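# Put the gem cutter's spanner and angle gauge away in their tray

## Task

Take the flat spanner and the L-shaped angle gauge off the sloping rest and lay each one flat, right down on the floor of the tray cut-out that has its outline, in either order. Lower them into place, do not drop them, and leave the other things on the bench and in the tray where they are.

Things in the scene. Friction and masses are not known exactly. Their poses are not given: they have to be found in the camera images.
- spanner: flat steel open-end spanner, 140 mm long, 10 mm thick. Origin on its underside, mid-handle, at the grip point; x along it towards the jaws, z up out of its upper face. Handle 20 mm wide, x = -65 to +35 mm; head 44 mm wide, x = +35 to +75 mm, with a jaw opening 20 x 20 mm in its end. At the start it lies up the sloping rest, jaws uppermost
- spanner_jaw (a point): point in the spanner's head at x = +55 mm, y = 0, z = +5 mm in the spanner's frame: tells which end is the head
- gauge: flat L-shaped steel angle gauge, 10 mm thick. Origin on its underside, mid long leg, at the grip point; x along the long leg away from the corner, z up out of its upper face. Long leg 20 mm wide (y -10 to +10), x = -65 to +65 mm; short leg x = -65 to -45 mm, reaching to y = +55 mm. At the start it lies up the sloping rest, short leg at the foot
- gauge_toe (a point): point in the gauge's short leg at x = -55, y = +45, z = +5 mm in the gauge's frame
- rest: fixed plywood rest 250 mm wide, 150 deep, 105 high; origin on the table under its middle, x the way its face rises, 35 degrees from level. The tools lie up the slope side by side (110 mm apart, either one left), origins 62 mm above the table, on two cross ribs (53 mm below, 40 mm above the origins) with 10 mm of air between, their feet on an 8 mm high stop
- tray: fixed black tray 226 (x) by 176 (y) by 17 mm high, origin under its middle, z up. 3 cut-outs 9 mm deep, long sides along y: nearest -x a straight slot (holds a rod), then the spanner's outline, then the L gauge's. Both outlines are 5 mm larger all round than the tool, with a finger bay round the grip point (54 mm along, 72 mm across, 8 mm deeper)
- spanner_seat (a point): point level with the floor of the spanner's cut-out, 8 mm above the table, axes as the tray's: where the spanner's origin belongs, with the spanner's x (jaws) along the tray's +y
- gauge_seat (a point): point level with the floor of the gauge's cut-out, 8 mm above the table, axes as the tray's: where the gauge's origin belongs, with the gauge's x along the tray's +y and so its short leg at the -y end reaching to the tray's -x
- rod: plain steel rod, 8 mm thick and 80 mm long, lying in the tray's straight slot; leave alone
- dop_block: brass block 60 x 50 x 28 mm holding four upright steel and brass dop sticks (70 mm tall in all), standing on the table between tray and rest; leave alone
- gem_box: flat white gem box with a clear lid, 50 x 50 x 22 mm; leave alone
- loupe: folded loupe, about 57 x 28 x 16 mm; leave alone
Mind the look-alikes: they are no part of the job. What is shaped like the spanner but green is not meant.

How it is judged (in metres and radians):
At the end, for the whole second after the job is handed in: Spanner and gauge both lie still, released, flat (within 4 degrees) on the floor of their own cut-outs (within 4 mm of height, 9 mm sideways and lengthways, turned within 8.5 degrees), the spanner's jaws at the cut-out's wide end and the gauge's short leg in the short arm of its cut-out (x of spanner in the frame of spanner_seat between -0.009 and 0.009 m and y of spanner in the frame of spanner_seat between -0.009 and 0.009 m and z of spanner in the frame of spanner_seat between -0.004 and 0.004 m and angle between each of spanner, gauge's own z axis and vertical below 0.07 rad and angle between the x axis of each of spanner, gauge and the y axis of tray, either way round below 0.15 rad and y of spanner_jaw in the frame of spanner_seat above 0.04 m and linear speed of each of spanner, gauge below 0.02 m/s and x of gauge in the frame of gauge_seat between -0.009 and 0.009 m and y of gauge in the frame of gauge_seat between -0.009 and 0.009 m and z of gauge in the frame of gauge_seat between -0.004 and 0.004 m and x of gauge_toe in the frame of gauge_seat below -0.03 m); the robot touches nothing.
It fails at once if the spanner is dropped or thrown (moves faster than 0.45 m/s, about a 10 mm fall, with no finger on it) (linear speed of spanner above 0.45 m/s and not (contact force between the fingers and spanner above 0.01 N)).
It fails at once if the gauge is dropped or thrown (moves faster than 0.45 m/s, about a 10 mm fall, with no finger on it) (linear speed of gauge above 0.45 m/s and not (contact force between the fingers and gauge above 0.01 N)).
It fails at once if a bystander (rod, dop block, gem box, loupe) is moved more than 25 mm (distance of any of rod, dop_block, gem_box, loupe from where it was at the start of the episode above 0.025 m).
It also fails if it takes over 56 s, if anything falls off the work surface, if the arm or the gripper's body presses on something with over 40 N, if the wrist force passes 120 N, or if a joint passes its speed limit or range.

## Robot

A 6-joint arm with a two-finger parallel gripper is mounted at the origin on the work surface. World frame = base frame: x ahead of the robot, y to its left, z up, the work surface at z = 0. Lengths are in m, angles in degrees, forces in N, time in s.
With the tool pointing down it reaches from about 0.35 to 0.775 m from the base axis. Payload 5.5 kg.
Tool frame: the origin (TCP) lies midway between the tips of the shut fingers; the grasp point (between the pads) lies 19 mm behind it; z points along the fingers, y is the direction in which the jaws open and shut (so a half turn about z gives the same grasp; the last joint's range is limited). The gripper opens to 85 mm and grips with 20 to 120 N. Pads are 22 mm wide; open, the fingers measure 114 mm over their backs; the gripper's body (76 mm by 85 mm) begins 54 mm behind the grasp point. The pads swing forward as they close: fully open they stand 13 mm farther back than shut.
Start: joints at [-81.28, 17.945, 2.641, 74.691, 0, 82.002], TCP at [0.165, -0.551, 0.231] pointing down, gripper open.
Joint ranges: [-158.12, 158.12], [-49.38, 96.58], [-58.88, 72.47], [-126.05, 133.96], [-84.25, 85.87], [-180, 180]. Speed limits (degrees/s): [147.25, 147.25, 180, 180, 180, 180].

## Interface

Orientations are given as [roll, pitch, yaw] about the fixed x, y, z axes, in that order (R = Rz(yaw) Ry(pitch) Rx(roll)).
In Python, from plant import ctrl gives the robot as it stands.
- The arm moves only by the tool servo_tool, never from a script. Its argument "targets" is a list that holds one entry, the list of rows, each a list of 5 numbers: the shift along the world's x, y, z in mm, then the turn about the world's z in degrees, then the closure, from -1 (fully open) to 1 (shut), so that 0 is half open. In form: [[[x, y, z, yaw, hand], ...]]. A call has exactly 10 rows; each row shifts and turns the commanded pose from where the row before left it; what a row does not reach is not made up. A row lasts 1/10 s, in which the tool goes at most 50 mm and 8.59 degrees, less where a joint would pass 70% of its speed; a pose out of reach is approached as far as the arm can. A call is refused whole if a number of a shift passes 50 or a number of a turn 8.59, either way. A call with a gripper value outside its range is refused whole. The fingers move at their own pace and stop on an object; the grip force is fixed at half the most. Time passes only in rows, so rows that do not move let the fingers close, or fill a call up. It gives the time, the measured TCP pose, the force and the opening at its end, in the units of the state.
- ctrl.get_state(): the state, without advancing time (a new reading comes with each control period).
- ctrl.grab_frame(name): name is "side" or "top"; returns the picture (400x640x3 uint8, blue, green, red); there is no depth.
- ctrl.calibration(name): a dict with "fov_y" (degrees; the focal length in pixels is half the picture's height over the tangent of half this angle, whatever the lens; pixels are square), "cx", "cy" (the principal point, pixels), "D" ([k1, k2, p1, p2, k3] as OpenCV has them; the pictures are not rectified), "world_to_cam" (4x4, takes a point from world to camera coordinates). Camera axes: x right, y down, z forward; pixel columns grow to the right and rows downward; lengths in m; the calibration is good to about 2 mm. A picture is of the moment at which its call begins. calibration takes no time and is no camera call.
- ctrl.finish_job(): hands the job in, once; it reports no verdict.
The state is a dict: "t": time; "joint_positions": joint angles; "qd": joint speeds; "joint_efforts": joint torques, N m; "tcp_pos": TCP position; "eef_rot": TCP orientation; "force": force on the tool from outside, world axes, zero at the start; "moment": the same for the moment, N m; "gripper_width": finger opening in m.
Only numpy, scipy, OpenCV 4.12 (cv2) and the standard library are available. Lean on these libraries where they do the work, as an engineer would, in place of code of your own. Each camera call takes 0.05 s, during which the arm holds its last target.

## Working session

There is one attempt and no reset: what is moved stays moved. The work goes in short steps, Python scripts to look and compute and a tool call to move; the robot and the scene stay as the last step left them, time stands still between calls to the robot, and variables do not carry over. Pictures are saved under pics/ and viewed, and the job is handed in when it is done.

Besides the shell and the picture viewer there is one more tool, called after "Request:" by a JSON object that holds its "api" and its "payload". servo_tool: Moves the arm, as the interface text tells. Its arguments: {"type":"object","properties":{"targets":{"type":"array","items":{"type":"array","items":{"type":"array","items":{"type":"number"}}}}},"required":["targets"]}

```bash
ls; mkdir -p pics
python3 - <<'E'
from plant import ctrl
import cv2
print(ctrl.get_state())
for n in("side","top"):
    f=ctrl.grab_frame(n); cv2.imwrite(f"pics/{n}0.png",f); print(n,ctrl.calibration(n))
E
```

```text
pics
{'t': 0.0, 'joint_positions': array([-8.12795305e+01,  1.79916199e+01,  2.57666002e+00,  7.46914358e+01,
       -1.00590894e-03,  8.20010095e+01]), 'qd': array([-0.00857892, -0.16199269, -0.01609572,  0.03783096,  0.00755845,
        0.05827044]), 'joint_efforts': array([ 1.26029377e-04, -4.80622065e+01,  2.98534602e+01,  1.92247523e-02,
       -2.69298216e-04, -2.48910588e-06]), 'tcp_pos': array([ 0.16532052, -0.55017787,  0.23039853]), 'eef_rot': array([-1.79894499e+02, -1.38094348e-02,  1.67194483e+01]), 'force': array([-0.3463116 ,  0.6255926 , -0.86062564]), 'moment': array([-0.03723966,  0.02814238,  0.0183294 ]), 'gripper_width': 0.0851491851439534}
side {'fov_y': 45.49033251999965, 'cx': 325.7816546613782, 'cy': 197.28421417867665, 'D': array([0.01759838, 0.        , 0.        , 0.        , 0.        ]), 'world_to_cam': array([[-0.71161118, -0.70256747, -0.00291247,  0.39303146],
       [-0.33697471,  0.34494401, -0.8760489 ,  0.23423673],
       [ 0.6164881 , -0.62242476, -0.48221349,  1.04260804],
       [ 0.        ,  0.        ,  0.        ,  1.        ]])}
top {'fov_y': 46.441572781576156, 'cx': 316.9726194932, 'cy': 194.68906964491754, 'D': array([-0.1203482,  0.       ,  0.       ,  0.       ,  0.       ]), 'world_to_cam': array([[-0.01150512, -0.99974689,  0.01933338,  0.04821821],
       [-0.98825061,  0.00842161, -0.15260996,  0.51882043],
       [ 0.15240852, -0.02086202, -0.98809737,  1.27412113],
       [ 0.        ,  0.        ,  0.        ,  1.        ]])}
```

View pics/side0.png

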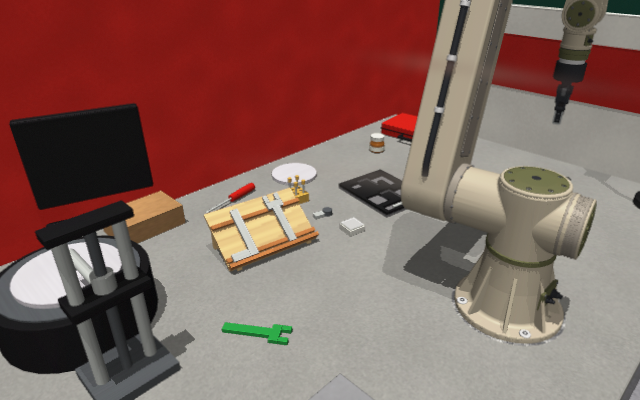

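View pics/top0.png

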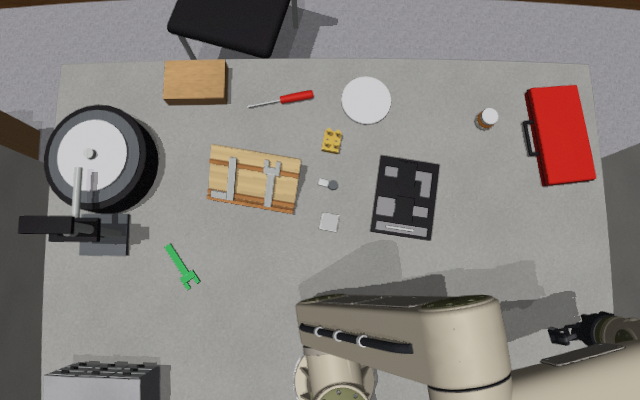

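Run:
```python
import cv2,numpy as np
t=cv2.imread('pics/top0.png');s=cv2.imread('pics/side0.png')
a=cv2.resize(t[140:220,200:310],None,fx=7,fy=7,interpolation=cv2.INTER_CUBIC);cv2.imwrite('pics/t_rest.png',a)
a=cv2.resize(t[150:245,360:450],None,fx=6,fy=6,interpolation=cv2.INTER_CUBIC);cv2.imwrite('pics/t_tray.png',cv2.convertScaleAbs(a,alpha=1.3,beta=20))
a=cv2.resize(s[160:275,195:420],None,fx=3.5,fy=3.5,interpolation=cv2.INTER_CUBIC);cv2.imwrite('pics/s_zoom.png',a)
```

```text
(no output)
```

View pics/t_rest.png

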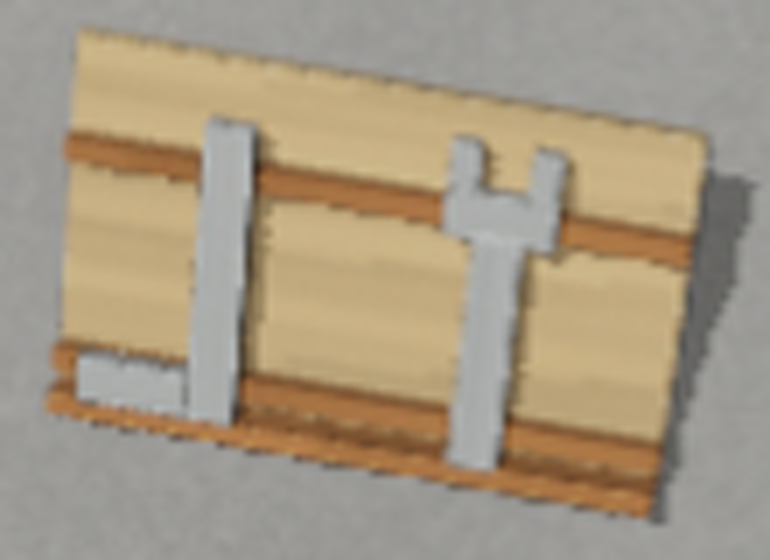

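View pics/t_tray.png

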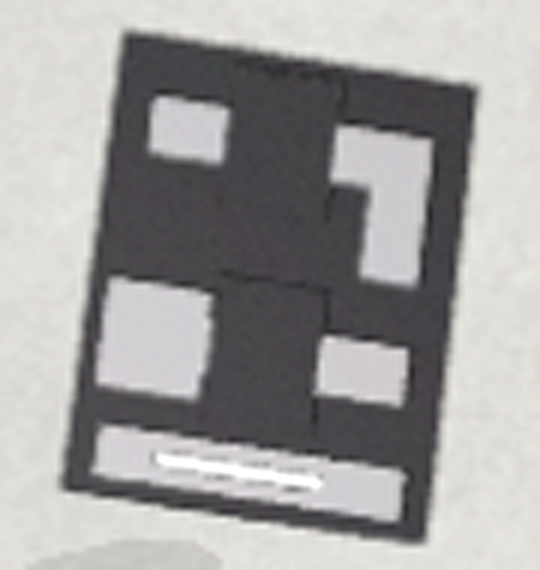

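View pics/s_zoom.png

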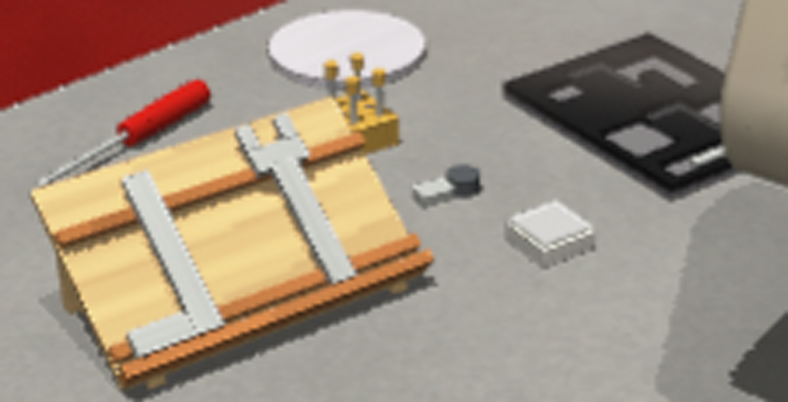

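```bash
cat > h.py <<'E'
import cv2,numpy as np
from plant import ctrl
def cam(n):
    c=ctrl.calibration(n);f=200/np.tan(np.radians(c['fov_y']/2))
    return np.array([[f,0,c['cx']],[0,f,c['cy']],[0,0,1.]]),np.array(c['D']),np.array(c['world_to_cam'])
def cast(n,px,z):
    K,D,T=cam(n);px=np.atleast_2d(np.array(px,float));z=np.broadcast_to(z,len(px))
    u=cv2.undistortPoints(px[:,None],K,D)[:,0]
    d=np.c_[u,np.ones(len(u))]@T[:3,:3];o=-T[:3,:3].T@T[:3,3]
    return o+d*((z-o[2])/d[:,2])[:,None]
def proj(n,P):
    K,D,T=cam(n);return cv2.projectPoints(np.array(P,float).reshape(-1,1,3),cv2.Rodrigues(T[:3,:3])[0],T[:3,3],K,D)[0][:,0]
E
python3 - <<'E'
from h import *
t=cv2.imread('pics/top0.png')
np.set_printoptions(precision=4,suppress=True)
K,D,T=cam('top');print('cam',-T[:3,:3].T@T[:3,3])
# tray
x0,y0=360,145;k=6
a=cv2.resize(t[y0:250,x0:450],None,fx=k,fy=k,interpolation=cv2.INTER_CUBIC)
g=cv2.cvtColor(a,cv2.COLOR_BGR2GRAY)
m=(g<85).astype(np.uint8)
cs,_=cv2.findContours(m,cv2.RETR_EXTERNAL,cv2.CHAIN_APPROX_NONE);c=max(cs,key=cv2.contourArea)
P=(c[:,0]+.5)/k-.5+[x0,y0]
W=cast('top',P,.017)[:,:2]*1000
r=cv2.minAreaRect(W.astype(np.float32));print('tray',r);print(cv2.boxPoints(r))
# tools
x0,y0=200,140;k=7
a=cv2.resize(t[y0:220,x0:310],None,fx=k,fy=k,interpolation=cv2.INTER_CUBIC)
h=cv2.cvtColor(a,cv2.COLOR_BGR2HSV)
m=((h[...,1]<45)&(h[...,2]>150)).astype(np.uint8)*255
cv2.imwrite('pics/m.png',m)
s,c=np.sin(np.radians(35)),np.cos(np.radians(35))
q=lambda p:(np.array(p,float)+.5)/k-.5+[x0,y0]
zz=lambda x:.062+x*s+.01*c
for nm,pts,xs in(('sp foot',[(449,464),(497,469)],-.065),('sp shoulder',[(468,240),(524,248)],.035),('ga foot',[(76,400),(186,413),(236,422)],-.065),('ga inner',[(80,352),(186,366)],-.045),('ga top',[(206,120),(254,126)],.065)):
    print(nm,cast('top',q(pts),zz(xs))*1000)
# rod, floor patches
E
```

```text
cam [0.3191 0.0704 1.3372]
tray ((513.4508666992188, -211.82742309570312), (177.1627960205078, 227.63111877441406), 80.51651000976562)
[[ 386.5958 -280.4456]
 [ 611.116  -317.9508]
 [ 640.3059 -143.2093]
 [ 415.7858 -105.704 ]]
sp foot [[489.6923 193.4318  32.9091]
 [487.5003 174.0766  32.9091]]
sp shoulder [[570.0273 181.1649  90.2667]
 [566.6641 159.3446  90.2667]]
ga foot [[517.0373 345.0544  32.9091]
 [511.3456 300.1182  32.9091]
 [507.502  279.7468  32.9091]]
ga inner [[534.816  341.477   44.3806]
 [528.7355 298.4453  44.3806]]
ga top [[614.838  281.4974 107.474 ]
 [612.2593 262.8022 107.474 ]]
```

View pics/m.png

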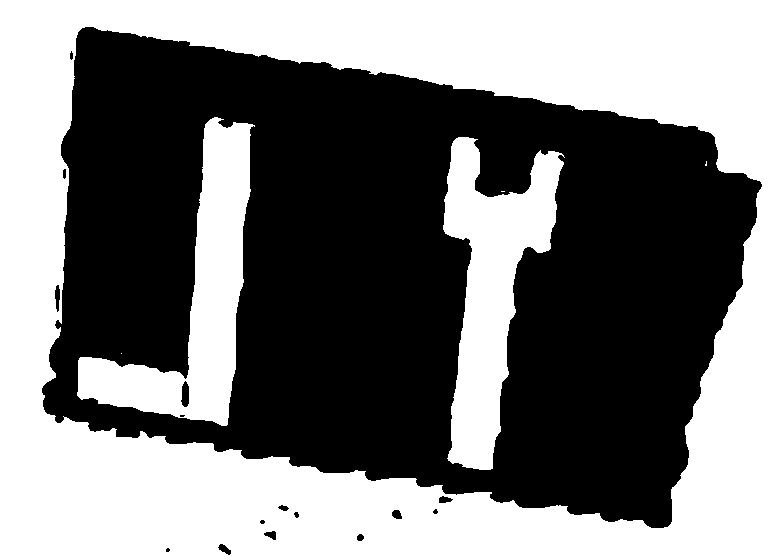

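```bash
cat >> h.py <<'E'
s35,c35=np.sin(np.radians(35)),np.cos(np.radians(35))
SP=np.array([[-65,-10],[-65,10],[35,10],[35,22],[75,22],[75,10],[55,10],[55,-10],[75,-10],[75,-22],[35,-22],[35,-10]])/1e3
GA=np.array([[-65,-10],[65,-10],[65,10],[-45,10],[-45,55],[-65,55]])/1e3
def outline(S,mid,yaw,pitch=35,zt=.005):
    # mid: world point of tool's mid-thickness at origin
    p,y=np.radians(pitch),np.radians(yaw)
    R=np.array([[np.cos(y),-np.sin(y),0],[np.sin(y),np.cos(y),0],[0,0,1]])@np.array([[np.cos(p),0,-np.sin(p)],[0,1,0],[np.sin(p),0,np.cos(p)]])
    return np.c_[S,np.full(len(S),zt)]@R.T+np.array(mid)
def draw(img,n,P,col,x0,y0,k):
    q=((proj(n,P)-[x0,y0]+.5)*k-.5);cv2.polylines(img,[np.int32(q)],True,col,1)
E
python3 - <<'E'
from h import *
for n,x0,y0,x1,y1,k in(('side',195,180,330,275,5),('top',200,140,310,220,7)):
    f=cv2.imread(f'pics/{n}0.png');a=cv2.resize(f[y0:y1,x0:x1],None,fx=k,fy=k,interpolation=cv2.INTER_CUBIC)
    draw(a,n,outline(SP,(.5434,.1745,.0661),-9.5),(0,0,255),x0,y0,k)
    draw(a,n,outline(GA,(.5643,.2805,.0661),-9.5),(255,0,0),x0,y0,k)
    cv2.imwrite(f'pics/ov_{n}.png',a)
E
```

```text
(no output)
```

View pics/ov_side.png

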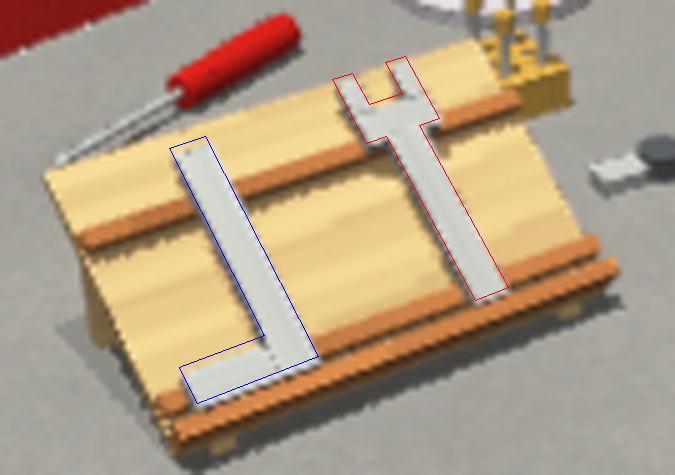

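View pics/ov_top.png

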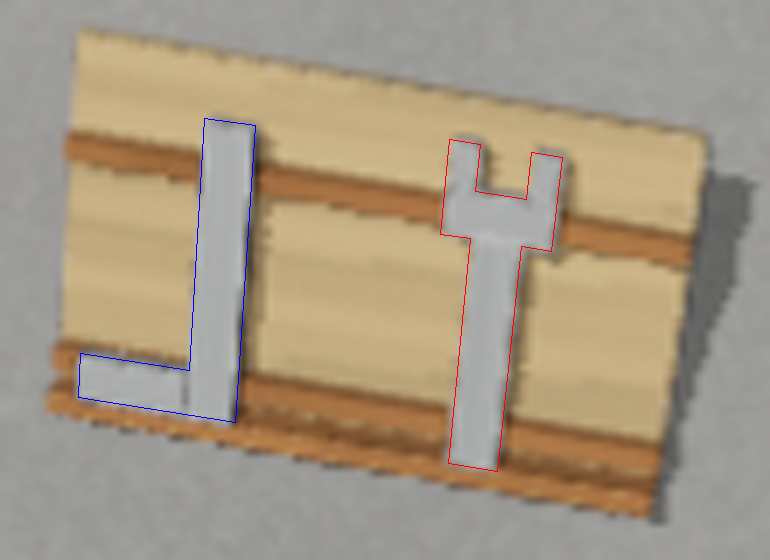

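Request:
{"api": "servo_tool", "payload": {"targets": [[[21,40,0,8.5,-1],[21,40,0,8.5,-1],[21,40,0,8.5,-1],[21,40,0,8.5,-1],[21,40,0,8.5,-1],[21,40,0,8.5,-1],[21,40,0,8.5,-1],[21,40,0,8.5,-1],[21,40,0,8.5,-1],[21,40,0,8.5,-1]]]}}

```text
t: 1.1
tcp_pos: [0.3757, -0.1489, 0.2312]
eef_rot: [180.0, 0.0, 102.0]
force: [1.5, -0.8, -0.0]
gripper_width: 0.0851
```

Request:
{"api": "servo_tool", "payload": {"targets": [[[21,40,0,8.5,0],[21,40,0,8.5,0],[21,40,0,8.5,0],[21,40,0,8.5,0],[21,40,0,8.5,0],[21,40,0,8.5,0],[21,40,0,8.5,0],[21,40,0,8.5,0],[0,0,0,0,0],[0,0,0,0,0]]]}}

```text
t: 2.1
tcp_pos: [0.543, 0.17, 0.2302]
eef_rot: [-179.9, -0.1, 169.8]
force: [0.6, -0.5, -0.1]
gripper_width: 0.0425
```

Request:
{"api": "servo_tool", "payload": {"targets": [[[0,4.5,-20,0.7,0],[0,0,-30,0,0],[0,0,-35,0,0],[0,0,-30,0,0],[0,0,-20,0,0],[0,0,-10,0,0],[0,0,-5,0,0],[0,0,0,0,0],[0,0,0,0,0],[0,0,0,0,0]]]}}

```text
t: 3.1
tcp_pos: [0.5444, 0.1739, 0.0826]
eef_rot: [180.0, 0.1, 170.4]
force: [-0.6, -0.4, -0.2]
gripper_width: 0.0428
```

Run:
```python
from h import *
for n,x0,y0,x1,y1,k in(('side',195,150,345,275,5),('top',200,140,310,220,7)):
    f=ctrl.grab_frame(n);cv2.imwrite(f'pics/{n}1.png',cv2.resize(f[y0:y1,x0:x1],None,fx=k,fy=k,interpolation=cv2.INTER_CUBIC))
```

```text
(no output)
```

View pics/side1.png

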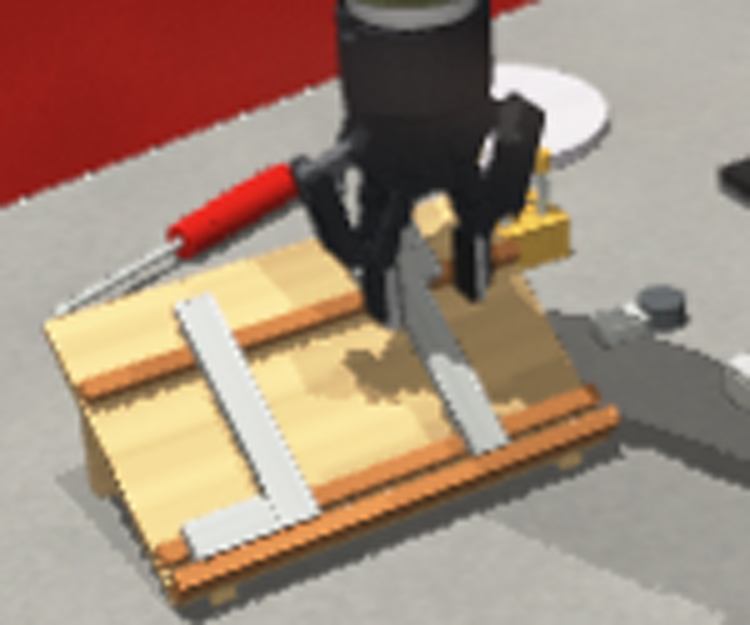

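View pics/top1.png

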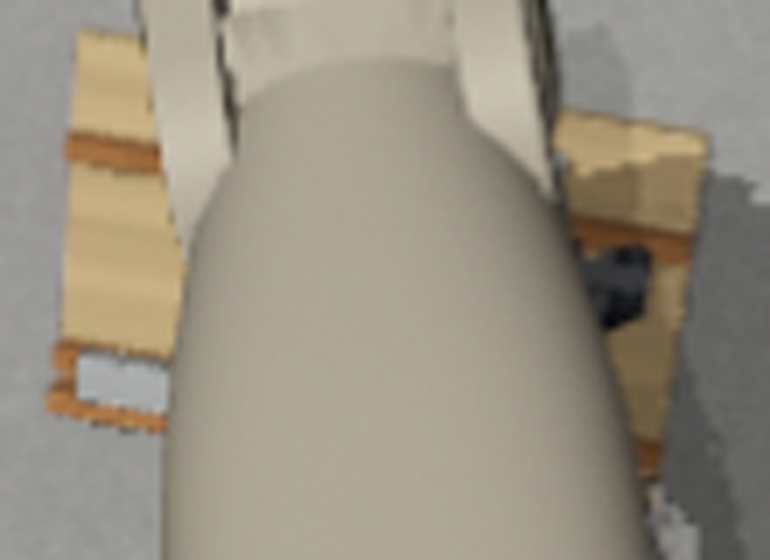

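Request:
{"api": "servo_tool", "payload": {"targets": [[[-1,0.5,-8,0,0],[0,0,-6,0,0],[0,0,-5,0,0],[0,0,-4,0,0],[0,0,0,0,0],[0,0,0,0,0],[0,0,0,0,0.2],[0,0,0,0,0.3],[0,0,0,0,0.4],[0,0,0,0,0.5]]]}}

```text
t: 4.2
tcp_pos: [0.5425, 0.1743, 0.0585]
eef_rot: [180.0, 0.0, 170.4]
force: [0.1, -0.1, -0.3]
gripper_width: 0.0214
```

Request:
{"api": "servo_tool", "payload": {"targets": [[[0,0,0,0,0.6],[0,0,0,0,0.7],[0,0,0,0,0.8],[0,0,0,0,1],[0,0,0,0,1],[0,0,0,0,1],[0,0,0,0,1],[0,0,0,0,1],[0,0,0,0,1],[0,0,0,0,1]]]}}

```text
t: 5.2
tcp_pos: [0.5425, 0.1744, 0.0587]
eef_rot: [180.0, 0.0, 170.4]
force: [-1.9, 0.7, 5.2]
gripper_width: 0.0187
```

Request:
{"api": "servo_tool", "payload": {"targets": [[[0,0,5,0,1],[0,0,10,0,1],[0,0,15,0,1],[0,0,25,0,1],[0,0,30,0,1],[0,0,30,0,1],[0,0,20,0,1],[0,0,10,0,1],[0,0,0,0,1],[0,0,0,0,1]]]}}

```text
t: 6.2
tcp_pos: [0.5419, 0.1741, 0.2024]
eef_rot: [-180.0, -0.1, 170.4]
force: [0.1, 0.4, -2.9]
gripper_width: 0.0185
```

Run:
```python
from h import *
for n,x0,y0,x1,y1,k in(('side',195,100,345,275,4),):
    f=ctrl.grab_frame(n);cv2.imwrite(f'pics/{n}2.png',cv2.resize(f[y0:y1,x0:x1],None,fx=k,fy=k,interpolation=cv2.INTER_CUBIC))
print(ctrl.get_state())
```

```text
{'t': 6.25, 'joint_positions': array([ 9.73308845e+00,  1.79335548e+01, -1.51787539e+00,  7.06880714e+01,
        2.82882674e-03,  1.93145417e+01]), 'qd': array([-0.07446653,  0.36964118, -0.36166937,  0.07945267,  0.00176363,
        0.04670293]), 'joint_efforts': array([ 1.33234166e-02, -4.96171868e+01,  3.09196258e+01, -1.57896231e-02,
       -5.55002131e-03, -3.02634808e-04]), 'tcp_pos': array([0.54158901, 0.17408082, 0.20186953]), 'eef_rot': array([-1.79956529e+02, -1.32585641e-01,  1.70418493e+02]), 'force': array([-0.66817496, -0.1451352 , -2.07199701]), 'moment': array([0.03419528, 0.03329348, 0.02232887]), 'gripper_width': 0.01829754997553234}
```

View pics/side2.png

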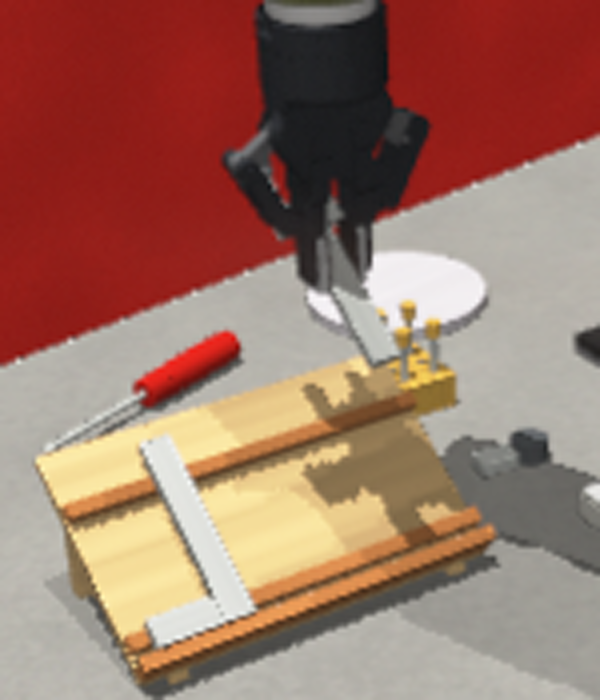

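Run:
```python
from h import *
np.set_printoptions(precision=1,suppress=True)
t=cv2.imread('pics/top0.png');x0,y0=360,145;k=8
a=cv2.resize(t[y0:250,x0:450],None,fx=k,fy=k,interpolation=cv2.INTER_CUBIC)
g=cv2.cvtColor(a,cv2.COLOR_BGR2GRAY)
cs,hr=cv2.findContours((g>110).astype(np.uint8),cv2.RETR_LIST,cv2.CHAIN_APPROX_NONE)
th=np.radians(-9.48);C=np.array([513.45,-211.83]);U=np.array([np.cos(th),np.sin(th)]);V=np.array([-U[1],U[0]])
for c in cs:
    A=cv2.contourArea(c)/k/k
    if A<60 or A>1500: continue
    P=(c[:,0]+.5)/k-.5+[x0,y0]
    o=[]
    for z in(.008,.017):
        W=cast('top',P,z)[:,:2]*1000-C;u,v=W@U,W@V
        o.append([np.percentile(u,3),np.percentile(u,97),np.percentile(v,3),np.percentile(v,97)])
    # near walls: -x side and +y side
    print(A,'x',o[1][0],o[0][1],'y',o[0][2],o[1][3], 'raw8',np.array(o[0]))
```

```text
409.859375 x -103.47459664309552 -78.13369069573383 y -75.35541317936477 73.5063148976864 raw8 [-102.6  -78.1  -75.4   72.3]
128.8359375 x -48.28540672377269 -19.08037118542357 y -70.7051494206626 -26.683227984514275 raw8 [-47.  -19.1 -70.7 -28.5]
299.140625 x -60.25537188913324 -7.114047328836058 y 26.413054735656356 78.94449222973529 raw8 [-59.   -7.1  26.4  77.8]
269.875 x 11.170396255789147 84.96574406132599 y -70.81416894825577 -21.947659946637344 raw8 [ 12.9  85.  -70.8 -23.8]
105.15625 x 55.7218197028833 85.05286503451306 y 31.59205336541383 68.78522351064315 raw8 [57.7 85.1 31.6 67.6]
```

Request:
{"api": "servo_tool", "payload": {"targets": [[[-5,-30,0,8,1],[-6,-38,0,8,1],[-6,-38,0,8,1],[-6,-38,0,8,1],[-6,-38,0,8,1],[-6,-38,0,8,1],[-6,-38,0,8,1],[-6,-38,0,8,1],[-6,-38,0,8,1],[-6,-34,0,8,1]]]}}

```text
t: 7.25
tcp_pos: [0.4822, -0.1951, 0.2017]
eef_rot: [179.9, 0.0, -109.3]
force: [0.7, 0.6, -1.9]
gripper_width: 0.0185
```

Request:
{"api": "servo_tool", "payload": {"targets": [[[-3,-14,-10,8,1],[0,0,-20,2,1],[0,0,-25,0,1],[0,0,-25,0,1],[0,0,-20,0,1],[0,0,-10,0,1],[0,0,-5,0,1],[0,0,0,0,1],[0,0,0,0,1],[0,0,0,0,1]]]}}

```text
t: 8.25
tcp_pos: [0.4812, -0.2081, 0.0893]
eef_rot: [-179.9, -0.0, -99.6]
force: [-0.7, 0.4, -1.8]
gripper_width: 0.0186
```

Run:
```python
from h import *
f=ctrl.grab_frame('side');cv2.imwrite('pics/side3.png',cv2.resize(f[90:260,290:500],None,fx=3.5,fy=3.5,interpolation=cv2.INTER_CUBIC))
f=ctrl.grab_frame('top');cv2.imwrite('pics/top3.png',cv2.resize(f[130:260,340:470],None,fx=4.5,fy=4.5,interpolation=cv2.INTER_CUBIC))
s=ctrl.get_state();print(s['tcp_pos'],s['eef_rot'],s['force'])
```

```text
[ 0.48097697 -0.20805725  0.08920397] [-1.79916718e+02 -3.67132568e-02 -9.95784644e+01] [-0.02269051  0.3422604  -1.72344087]
```

View pics/side3.png

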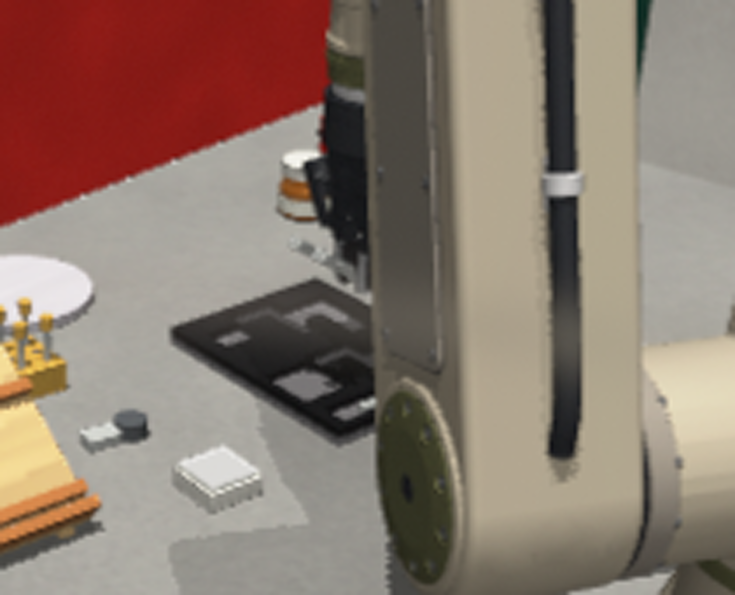

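View pics/top3.png

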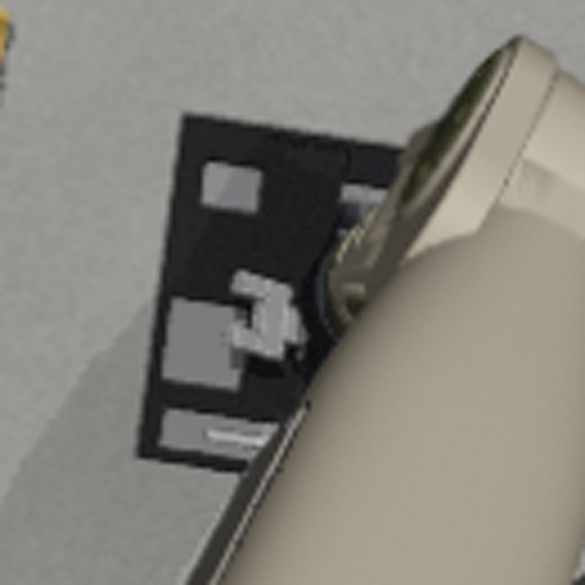

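Run:
```python
from h import *
a=cv2.imread('pics/top3.png');a=cv2.resize(a,None,fx=1.0,fy=1.0)
draw(a,'top',outline(SP,(.4811,-.2071,.0966),80.4),(0,0,255),340,130,4.5)
draw(a,'top',outline(SP,(.480,-.2068,.013),80.5,0),(0,255,0),340,130,4.5)
cv2.imwrite('pics/ov3.png',a)
```

```text
(no output)
```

View pics/ov3.png

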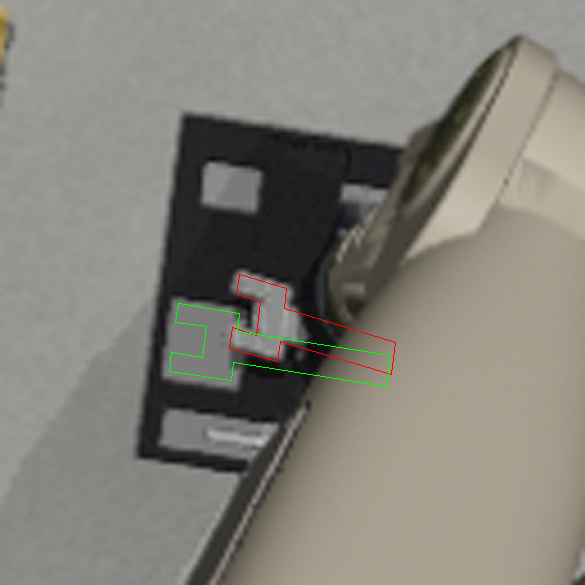

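Request:
{"api": "servo_tool", "payload": {"targets": [[[-1,0,-8,0,1],[0,0,-10,0,1],[0,0,-8,0,1],[0,0,-6,0,1],[0,0,-4,0,1],[0,0,-4,0,1],[0,0,-3,0,1],[0,0,-3,0,1],[0,0,-3,0,1],[0,0,0,0,1]]]}}

```text
t: 9.35
tcp_pos: [0.4798, -0.2072, 0.0403]
eef_rot: [-180.0, 0.0, -99.6]
force: [-2.1, 4.7, 8.1]
gripper_width: 0.0188
```

Request:
{"api": "servo_tool", "payload": {"targets": [[[0,0,-2,0,1],[0,0,-2,0,1],[0,0,-2,0,1],[0,0,-1,0,1],[0,0,-1,0,1],[0,0,0,0,1],[0,0,0,0,1],[0,0,0,0,1],[0,0,0,0,1],[0,0,0,0,1]]]}}

```text
t: 10.35
tcp_pos: [0.4808, -0.2057, 0.0334]
eef_rot: [-179.8, 0.2, -99.5]
force: [-0.2, 10.8, 14.2]
gripper_width: 0.0184
```

Request:
{"api": "servo_tool", "payload": {"targets": [[[0,-1,-2,0,1],[0,0,-2,0,1],[0,0,-2,0,1],[0,0,-2,0,1],[0,0,-2,0,1],[0,0,-2,0,1],[0,0,0,0,1],[0,0,0,0,1],[0,0,0,0,1],[0,0,0,0,1]]]}}

```text
t: 11.35
tcp_pos: [0.4814, -0.2079, 0.0212]
eef_rot: [-179.8, 0.1, -99.5]
force: [0.4, 7.6, 9.6]
gripper_width: 0.0183
```

Run:
```python
from h import *
f=ctrl.grab_frame('top');a=cv2.resize(f[130:260,340:470],None,fx=4.5,fy=4.5,interpolation=cv2.INTER_CUBIC)
draw(a,'top',outline(SP,(.480,-.2068,.013),80.5,0),(0,255,0),340,130,4.5)
cv2.imwrite('pics/top4.png',a)
s=ctrl.get_state();print(s['tcp_pos'],s['eef_rot'],s['force'],s['moment'])
```

```text
[ 0.48136445 -0.20788809  0.02114897] [-1.79767771e+02  9.65105872e-02 -9.94891994e+01] [0.91995027 7.56716475 9.77679127] [ 0.92104192 -0.19089556 -0.00835545]
```

View pics/top4.png

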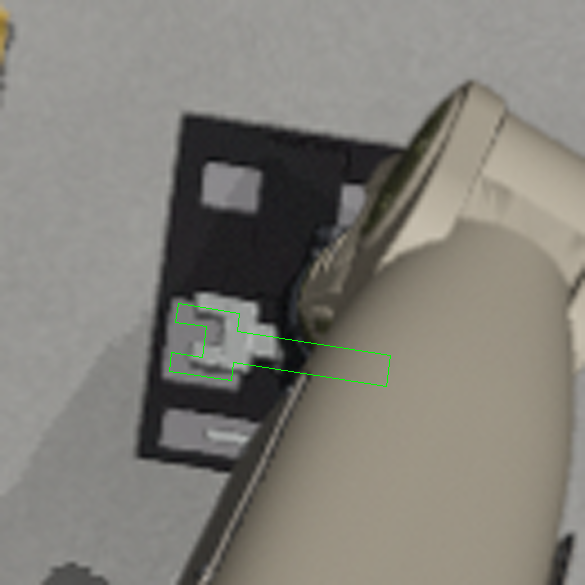

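Request:
{"api": "servo_tool", "payload": {"targets": [[[0,0,-2,0,1],[0,0,-2,0,1],[0,0,-2,0,1],[0,0,-2,0,1],[0,0,-1.5,0,1],[0,0,-1.5,0,1],[0,0,-1,0,1],[0,0,-1,0,1],[0,0,0,0,1],[0,0,0,0,1]]]}}

```text
t: 12.4
tcp_pos: [0.4812, -0.2082, 0.0077]
eef_rot: [-179.8, 0.1, -99.5]
force: [2.3, 6.1, 6.1]
gripper_width: 0.0182
```

Run:
```python
from h import *
f=ctrl.grab_frame('top');a=cv2.resize(f[130:260,340:470],None,fx=4.5,fy=4.5,interpolation=cv2.INTER_CUBIC)
draw(a,'top',outline(SP,(.480,-.2068,.013),80.5,0),(0,255,0),340,130,4.5)
cv2.imwrite('pics/top5.png',a)
s=ctrl.get_state();print(s['tcp_pos'],s['eef_rot'],s['force'],s['moment'])
```

```text
[ 0.48121001 -0.20823059  0.00769331] [-1.79793440e+02  6.68252911e-02 -9.95030090e+01] [1.63377005 5.87075018 6.29675646] [ 0.60575731 -0.27871021  0.06140785]
```

View pics/top5.png

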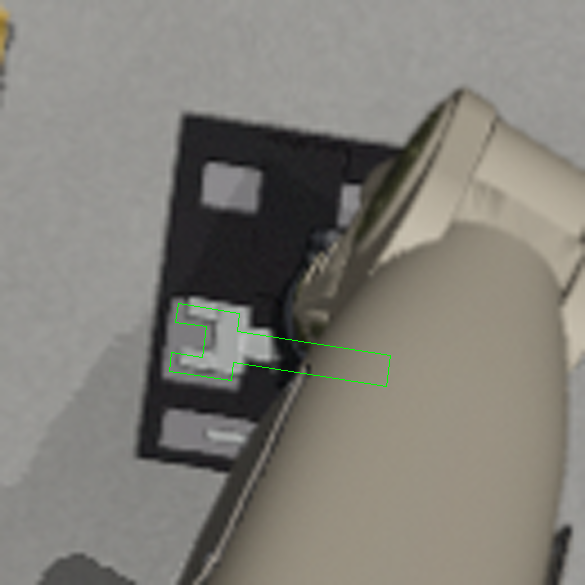

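Request:
{"api": "servo_tool", "payload": {"targets": [[[0,0,-0.5,0,1],[0,0,-0.5,0,1],[0,0,-0.5,0,1],[0,0,-0.5,0,1],[0,0,-0.5,0,1],[0,0,-0.5,0,1],[0,0,0,0,1],[0,0,0,0,1],[0,0,0,0,1],[0,0,0,0,1]]]}}

```text
t: 13.45
tcp_pos: [0.4811, -0.2083, 0.0047]
eef_rot: [-179.8, 0.1, -99.5]
force: [1.2, 5.5, 6.4]
gripper_width: 0.0184
```

Run:
```python
from h import *
f=ctrl.grab_frame('top');a=cv2.resize(f[170:230,370:420],None,fx=10,fy=10,interpolation=cv2.INTER_CUBIC)
draw(a,'top',outline(SP,(.480,-.2068,.013),80.5,0),(0,255,0),370,170,10)
cv2.imwrite('pics/top6.png',a)
s=ctrl.get_state();print(s['tcp_pos'],s['eef_rot'],s['force'],s['moment'])
```

```text
[ 0.48117496 -0.20827685  0.00469203] [-1.79798513e+02  5.77094403e-02 -9.95043234e+01] [2.24065829 4.75371955 5.87484234] [ 0.56135616 -0.26386292  0.08720508]
```

View pics/top6.png

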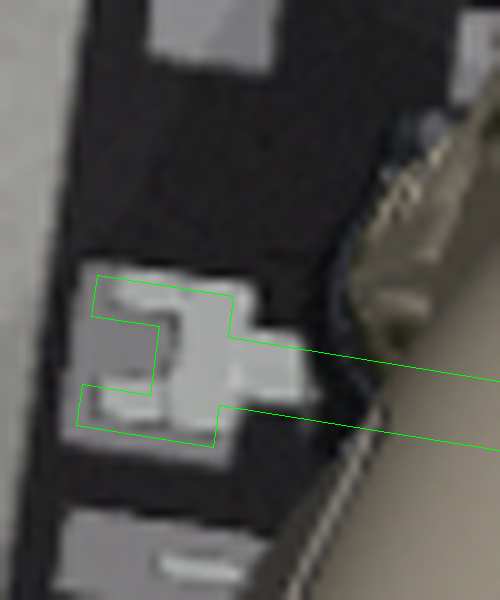

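Request:
{"api": "servo_tool", "payload": {"targets": [[[0,0,-0.5,0,1],[0,0,-0.5,0,1],[0,0,-0.5,0,1],[0,0,-0.5,0,1],[0,0,-0.5,0,1],[0,0,0,0,1],[0,0,0,0,1],[0,0,0,0,1],[0,0,0,0,1],[0,0,0,0,1]]]}}

```text
t: 14.5
tcp_pos: [0.4811, -0.2083, 0.0023]
eef_rot: [-179.8, 0.0, -99.5]
force: [1.0, 5.4, 7.2]
gripper_width: 0.0186
```

Run:
```python
from h import *
f=ctrl.grab_frame('top');a=cv2.resize(f[170:230,370:420],None,fx=10,fy=10,interpolation=cv2.INTER_CUBIC)
for p,z,c in((0,.013,(0,255,0)),(8,.013,(0,0,255))): draw(a,'top',outline(SP,(.4812,-.2083,z),80.5,p),c,370,170,10)
cv2.imwrite('pics/top7.png',a)
s=ctrl.get_state();print(s['tcp_pos'],s['eef_rot'],s['force'],s['moment'])
```

```text
[ 0.48113104 -0.20829687  0.00231262] [-1.79802244e+02  4.71131066e-02 -9.95056180e+01] [0.42343683 5.19644527 7.60524809] [ 0.51185872 -0.17420032  0.00446647]
```

View pics/top7.png

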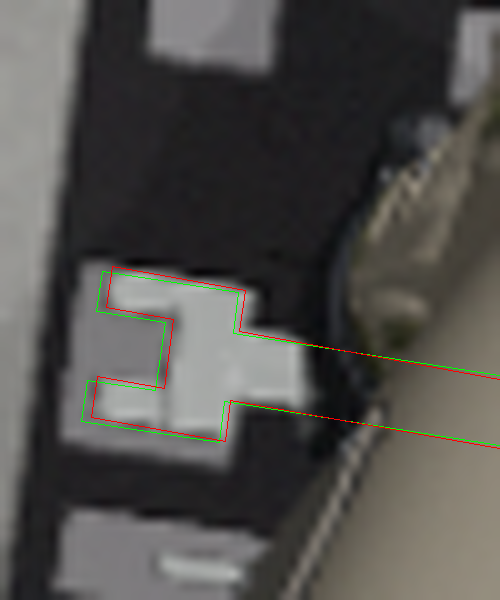

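Request:
{"api": "servo_tool", "payload": {"targets": [[[0,0,-0.6,0,1],[0,0,-0.4,0,1],[0,0,0,0,1],[0,0,0,0,0.56],[0,0,0,0,0.54],[0,0,0,0,0.52],[0,0,0,0,0.5],[0,0,0,0,0.48],[0,0,0,0,0.46],[0,0,0,0,0.44]]]}}

```text
t: 15.55
tcp_pos: [0.4798, -0.2092, 0.0]
eef_rot: [-180.0, -0.0, -99.6]
force: [2.2, -0.8, 2.7]
gripper_width: 0.0237
```

Request:
{"api": "servo_tool", "payload": {"targets": [[[0,0,0,0,0.4],[0,0,0,0,0.35],[0,0,0,0,0.3],[0,0,0,0,0.25],[0,0,0,0,0.22],[0,0,0,0,0.22],[0,0,0,0,0.22],[0,0,5,0,0.22],[0,0,10,0,0.22],[0,0,20,0,0.22]]]}}

```text
t: 16.55
tcp_pos: [0.4784, -0.2081, 0.0347]
eef_rot: [179.9, 0.1, -99.6]
force: [0.9, 0.0, -0.6]
gripper_width: 0.0331
```

Request:
{"api": "servo_tool", "payload": {"targets": [[[0,0,30,0,0],[0,0,40,0,0],[0,30,40,-8,0],[5,40,40,-8,0],[5,42,10,-8,0],[7,42,0,-8,0],[7,42,0,-8,0],[7,42,0,-8,0],[7,42,0,-8,0],[7,42,0,-8,0]]]}}

```text
t: 17.55
tcp_pos: [0.5234, 0.1063, 0.1912]
eef_rot: [-180.0, 0.1, -163.2]
force: [0.2, 0.6, 0.3]
gripper_width: 0.0427
```

Run:
```python
from h import *
f=ctrl.grab_frame('top');a=cv2.resize(f[150:245,365:445],None,fx=6.3,fy=6.3,interpolation=cv2.INTER_CUBIC)
draw(a,'top',outline(SP,(.480,-.2068,.013),80.5,0),(0,255,0),365,150,6.3)
cv2.imwrite('pics/top8.png',a)
f=ctrl.grab_frame('side');cv2.imwrite('pics/side8.png',cv2.resize(f[100:260,250:450],None,fx=4,fy=4,interpolation=cv2.INTER_CUBIC))
```

```text
(no output)
```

View pics/top8.png

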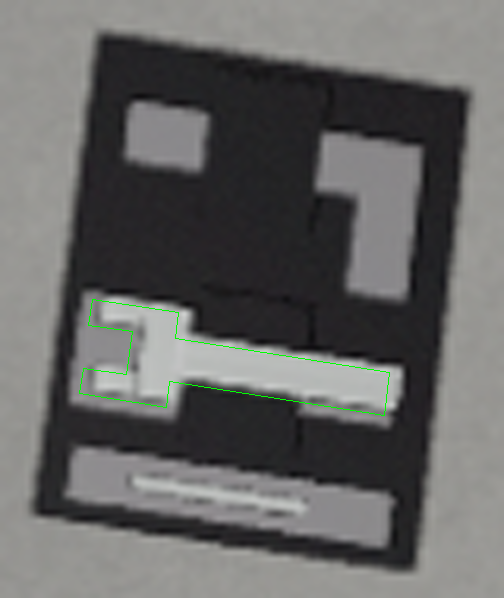

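View pics/side8.png

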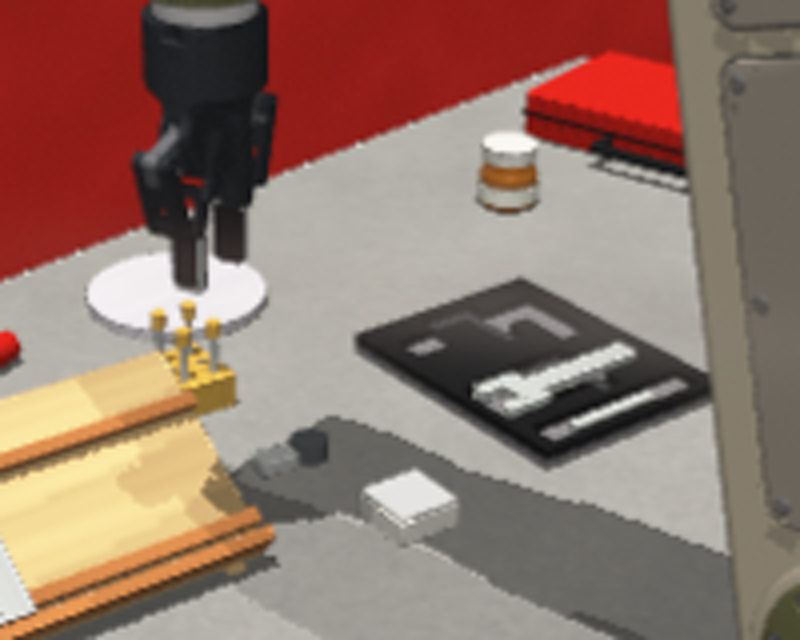

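Run:
```python
from h import *
f=ctrl.grab_frame('side');x0,y0=360,165;k=10
a=cv2.resize(f[y0:225,x0:440],None,fx=k,fy=k,interpolation=cv2.INTER_CUBIC)
cv2.imwrite('pics/s9r.png',a)
draw(a,'side',outline(SP,(.4812,-.2115,.013),80.5,0),(0,255,0),x0,y0,k)
cv2.imwrite('pics/s9.png',a)
f=ctrl.grab_frame('top');x0,y0=370,185;k=10
a=cv2.resize(f[y0:230,x0:435],None,fx=k,fy=k,interpolation=cv2.INTER_CUBIC)
cv2.imwrite('pics/t9r.png',a)
draw(a,'top',outline(SP,(.4812,-.2115,.013),80.5,0),(0,255,0),x0,y0,k)
cv2.imwrite('pics/t9.png',a)
```

```text
(no output)
```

View pics/s9.png

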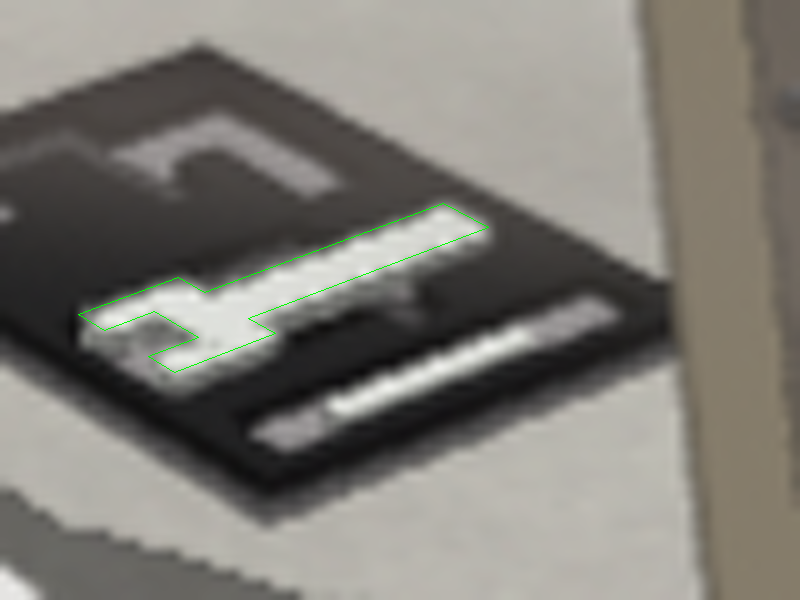

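View pics/t9.png

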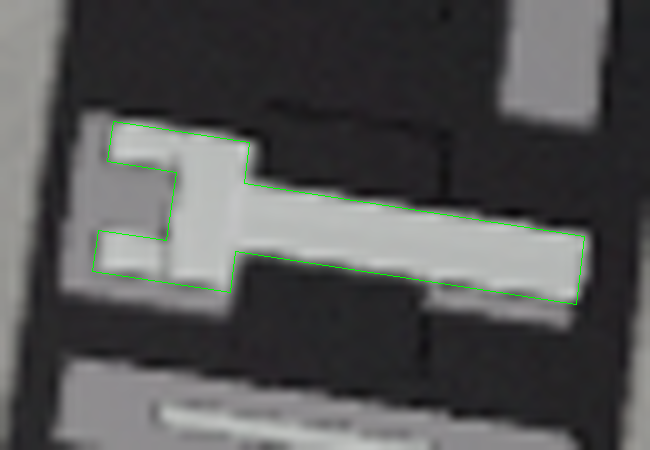

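View pics/s9r.png

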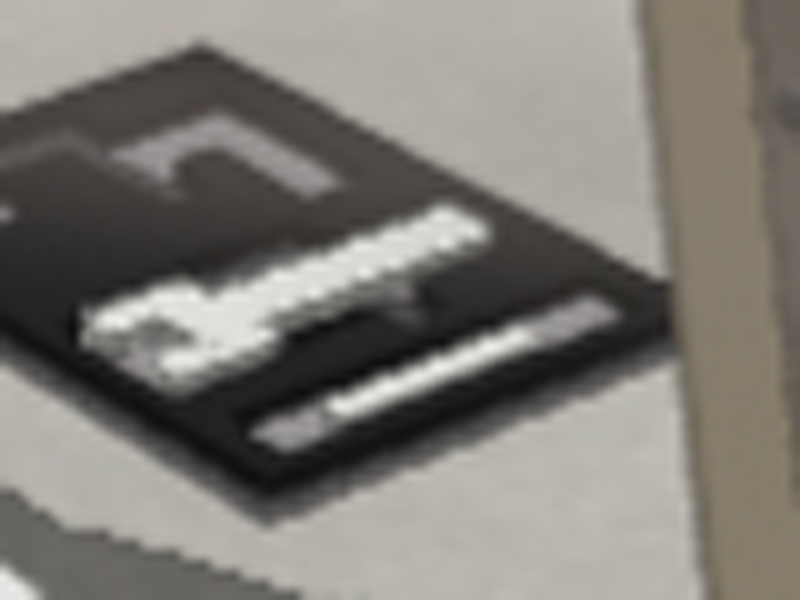

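Request:
{"api": "servo_tool", "payload": {"targets": [[[5,25,0,-5,0],[8,35,0,-8,0],[8,35,0,-8,0],[8,35,0,-5,0],[8,30,0,0,0],[4,14,-20,0,0],[0,0,-30,0,0],[0,0,-30,0,0],[0,0,-15,0,0],[0,0,0,0,0]]]}}

```text
t: 18.75
tcp_pos: [0.5627, 0.2762, 0.0924]
eef_rot: [-179.8, -0.3, 171.1]
force: [-0.6, 0.2, -0.2]
gripper_width: 0.0425
```

Request:
{"api": "servo_tool", "payload": {"targets": [[[0,1,-4,-0.3,0],[0,0,-4,0,0],[0,0,-2,0,0],[0,0,0,0,0],[0,0,0,0,0],[0,0,0,0,0],[0,0,0,0,0],[0,0,0,0,0],[0,0,0,0,0],[0,0,0,0,0]]]}}

```text
t: 19.75
tcp_pos: [0.5643, 0.2797, 0.085]
eef_rot: [180.0, 0.0, 170.9]
force: [0.0, 0.7, -0.4]
gripper_width: 0.0425
```

Run:
```python
from h import *
for n,x0,y0,x1,y1,k in(('side',195,150,345,275,5),):
    f=ctrl.grab_frame(n);cv2.imwrite(f'pics/{n}10.png',cv2.resize(f[y0:y1,x0:x1],None,fx=k,fy=k,interpolation=cv2.INTER_CUBIC))
```

```text
(no output)
```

View pics/side10.png

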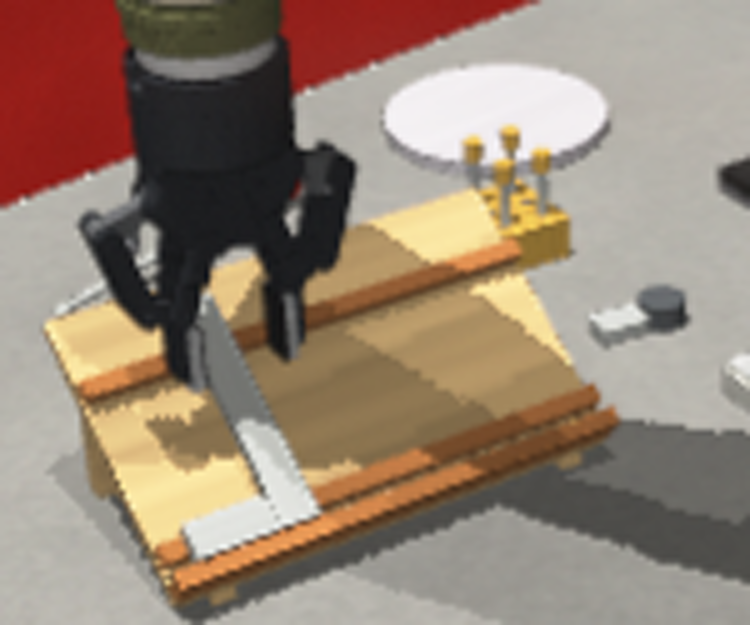

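Fingers straddle the gauge leg (about pixels (195,370)–(290,345)). Lower and grip.

Request:
{"api": "servo_tool", "payload": {"targets": [[[0,0.5,-8,-0.3,0],[0,0,-7,0,0],[0,0,-6,0,0],[0,0,-4.5,0,0],[0,0,0,0,0],[0,0,0,0,0.1],[0,0,0,0,0.2],[0,0,0,0,0.3],[0,0,0,0,0.4],[0,0,0,0,0.5]]]}}

```text
t: 20.8
tcp_pos: [0.5645, 0.2802, 0.0597]
eef_rot: [180.0, 0.0, 170.5]
force: [-0.2, 0.4, -0.6]
gripper_width: 0.0213
```

Request:
{"api": "servo_tool", "payload": {"targets": [[[0,0,0,0,0.55],[0,0,0,0,0.6],[0,0,0,0,0.7],[0,0,0,0,0.8],[0,0,0,0,1],[0,0,0,0,1],[0,0,0,0,1],[0,0,0,0,1],[0,0,0,0,1],[0,0,0,0,1]]]}}

```text
t: 21.8
tcp_pos: [0.5646, 0.2804, 0.06]
eef_rot: [180.0, 0.0, 170.5]
force: [-1.6, 0.9, 5.1]
gripper_width: 0.0182
```

Request:
{"api": "servo_tool", "payload": {"targets": [[[0,0,5,0,1],[0,0,10,0,1],[0,0,15,0,1],[0,0,25,0,1],[0,0,30,0,1],[0,0,30,0,1],[0,0,20,0,1],[0,0,10,0,1],[0,0,0,0,1],[0,0,0,0,1]]]}}

```text
t: 22.8
tcp_pos: [0.5639, 0.2799, 0.2035]
eef_rot: [-180.0, -0.1, 170.5]
force: [0.6, -0.9, -1.0]
gripper_width: 0.0187
```

Run:
```python
from h import *
for n,x0,y0,x1,y1,k in(('side',175,90,345,275,4),):
    f=ctrl.grab_frame(n);a=cv2.resize(f[y0:y1,x0:x1],None,fx=k,fy=k,interpolation=cv2.INTER_CUBIC)
    p=ctrl.get_state()['tcp_pos'];print(p)
    draw(a,n,outline(GA,p+[0.0,0,.006],-9.5),(255,0,0),x0,y0,k)
    cv2.imwrite('pics/side11.png',a)
```

```text
[0.56359109 0.27981915 0.20288393]
```

View pics/side11.png

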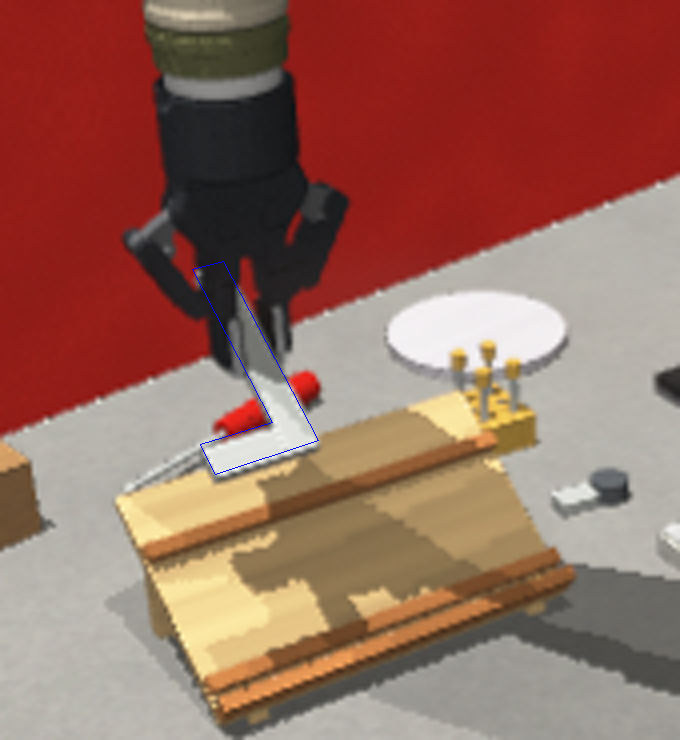

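Request:
{"api": "servo_tool", "payload": {"targets": [[[1,-30,0,7.5,1],[2,-43,0,7.5,1],[2,-43,0,7.5,1],[2,-43,0,7.5,1],[2,-43,0,7.5,1],[2,-43,0,7.5,1],[2,-43,0,7.5,1],[2,-43,0,7.5,1],[1,-43,0,7.5,1],[1,-43,0,7.5,1]]]}}

```text
t: 23.85
tcp_pos: [0.5803, -0.1383, 0.2027]
eef_rot: [179.8, -0.0, -114.1]
force: [0.4, 0.2, -1.1]
gripper_width: 0.0186
```

Request:
{"api": "servo_tool", "payload": {"targets": [[[1,-43,0,7.5,1],[1,-41,0,7.5,1],[0,0,-20,0,1],[0,0,-30,0,1],[0,0,-30,0,1],[0,0,-20,0,1],[0,0,-10,0,1],[0,0,0,0,1],[0,0,0,0,1],[0,0,0,0,1]]]}}

```text
t: 24.85
tcp_pos: [0.5843, -0.2213, 0.0958]
eef_rot: [-179.9, -0.0, -99.4]
force: [0.6, 0.0, -1.5]
gripper_width: 0.0185
```

```bash
cat > look.py <<'E'
from h import *
import sys
f=ctrl.grab_frame('top');x0,y0,k=360,145,6
a=cv2.resize(f[y0:245,x0:460],None,fx=k,fy=k,interpolation=cv2.INTER_CUBIC)
s=ctrl.get_state();p=s['tcp_pos'];print(p,s['eef_rot'],s['force'],s['moment'])
draw(a,'top',outline(GA,(.5827,-.2243,.013),80.5,0),(0,255,0),x0,y0,k)
if len(sys.argv)>2: draw(a,'top',outline(GA,p+[0,0,.006],80.5,float(sys.argv[2])),(0,0,255),x0,y0,k)
cv2.imwrite(sys.argv[1],a)
E
python3 look.py pics/top12.png 35
```

```text
[ 0.58431141 -0.22127798  0.09593749] [-1.79864902e+02 -4.48745462e-02 -9.94485938e+01] [ 0.37617426 -0.97274803 -0.5205595 ] [-0.03337283 -0.02351923  0.01784957]
```

View pics/top12.png

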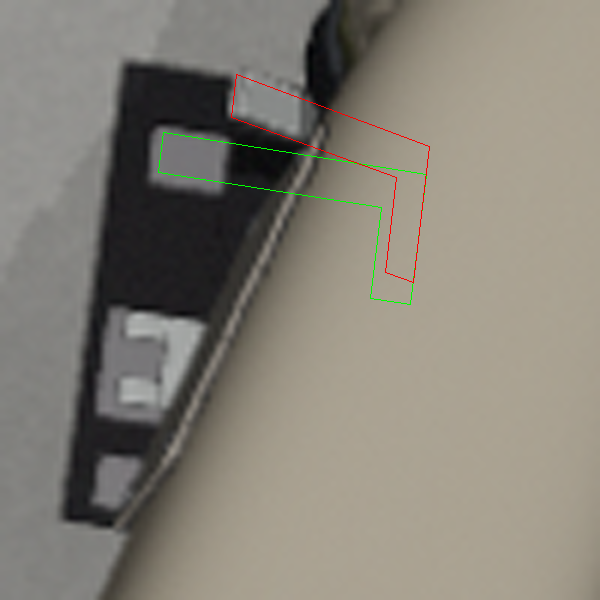

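Request:
{"api": "servo_tool", "payload": {"targets": [[[-1.5,0,-10,0,1],[0,0,-12,0,1],[0,0,-10,0,1],[0,0,-7,0,1],[0,0,-5,0,1],[0,0,-4,0,1],[0,0,-3,0,1],[0,0,-3,0,1],[0,0,-2,0,1],[0,0,0,0,1]]]}}

```text
t: 25.9
tcp_pos: [0.5827, -0.2215, 0.0406]
eef_rot: [-179.9, -0.1, -99.5]
force: [-3.3, 1.8, 9.9]
gripper_width: 0.0188
```

Request:
{"api": "servo_tool", "payload": {"targets": [[[0,0,-2,0,1],[0,0,-2,0,1],[0,0,-2,0,1],[0,0,-2,0,1],[0,0,-1,0,1],[0,0,0,0,1],[0,0,0,0,1],[0,0,0,0,1],[0,0,0,0,1],[0,0,0,0,1]]]}}

```text
t: 26.9
tcp_pos: [0.584, -0.2201, 0.0323]
eef_rot: [-179.7, 0.1, -99.4]
force: [0.0, 6.3, 11.9]
gripper_width: 0.0186
```

```bash
python3 look.py pics/top13.png 27
```

```text
[ 0.58395778 -0.22013263  0.03232951] [-1.79730340e+02  5.37451548e-02 -9.93859133e+01] [-0.55838229  6.36716891 11.52455265] [ 0.73972073  0.11875511 -0.10541491]
```

View pics/top13.png

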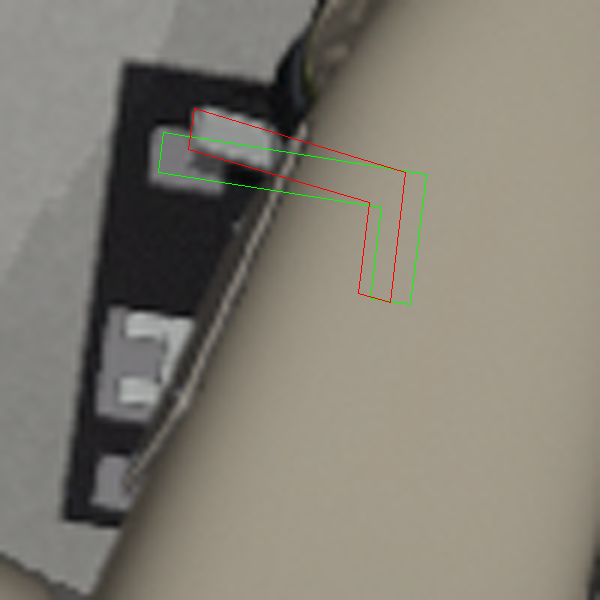

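Request:
{"api": "servo_tool", "payload": {"targets": [[[-1,-0.5,-2,0,1],[0,0,-2,0,1],[0,0,-2,0,1],[0,0,-2,0,1],[0,0,-2,0,1],[0,0,-2,0,1],[0,0,-2,0,1],[0,0,0,0,1],[0,0,0,0,1],[0,0,0,0,1]]]}}

```text
t: 27.95
tcp_pos: [0.5834, -0.2208, 0.018]
eef_rot: [-179.7, 0.1, -99.4]
force: [1.4, 6.3, 9.4]
gripper_width: 0.0184
```

Request:
{"api": "servo_tool", "payload": {"targets": [[[0,0,-2,0,1],[0,0,-2,0,1],[0,0,-2,0,1],[0,0,-1.5,0,1],[0,0,-1.5,0,1],[0,0,-1,0,1],[0,0,-1,0,1],[0,0,-1,0,1],[0,0,0,0,1],[0,0,0,0,1]]]}}

```text
t: 28.95
tcp_pos: [0.5831, -0.2209, 0.0056]
eef_rot: [-179.7, 0.0, -99.4]
force: [1.2, 5.2, 7.3]
gripper_width: 0.0184
```

```bash
python3 look.py pics/top14.png 8
```

```text
[ 0.58305911 -0.22091025  0.00560577] [-1.79741433e+02  3.72479896e-02 -9.93797552e+01] [1.13445036 4.61335168 7.20349181] [ 0.41492117 -0.15935848 -0.02073357]
```

View pics/top14.png

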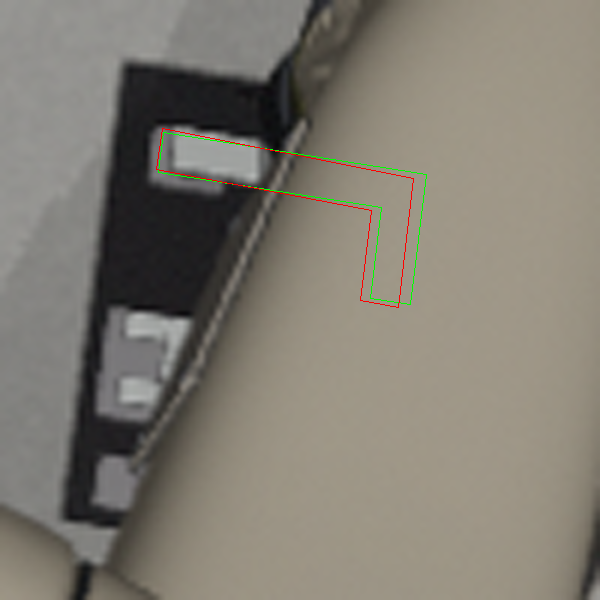

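Request:
{"api": "servo_tool", "payload": {"targets": [[[0.5,1.5,-0.5,0,1],[0.2,1.5,-0.5,0,1],[0,0.5,-0.5,0,1],[0,0,-0.5,0,1],[0,0,-0.5,0,1],[0,0,-0.5,0,1],[0,0,-0.5,0,1],[0,0,-0.5,0,1],[0,0,0,0,1],[0,0,0,0,1]]]}}

```text
t: 30.0
tcp_pos: [0.5835, -0.2197, 0.0017]
eef_rot: [-179.7, -0.2, -99.5]
force: [-1.0, -2.4, 6.2]
gripper_width: 0.0185
```

```bash
python3 look.py pics/top15.png 5
```

```text
[ 0.58345238 -0.21970953  0.00174091] [-179.74685596   -0.19089091  -99.48192349] [-0.23936814 -1.50603164  6.53989308] [-0.72924714  0.20094725 -0.00665443]
```

View pics/top15.png

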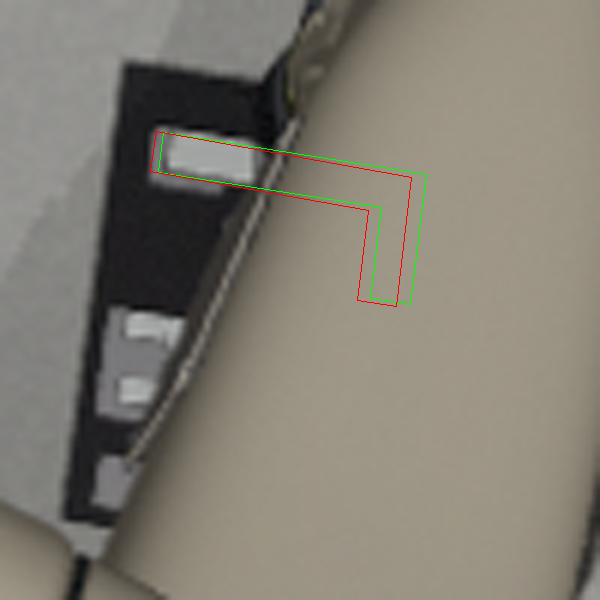

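Request:
{"api": "servo_tool", "payload": {"targets": [[[0,0,0,0,0.56],[0,0,0,0,0.54],[0,0,0.5,0,0.52],[0,0,0.5,0,0.5],[0,0,0,0,0.46],[0,0,0,0,0.42],[0,0,0,0,0.38],[0,0,0,0,0.34],[0,0,0,0,0.3],[0,0,0,0,0.25]]]}}

```text
t: 31.05
tcp_pos: [0.5815, -0.2179, 0.0004]
eef_rot: [180.0, 0.0, -99.5]
force: [-0.9, 0.5, -0.2]
gripper_width: 0.0319
```

Request:
{"api": "servo_tool", "payload": {"targets": [[[0,0,0,0,0.22],[0,0,0,0,0.22],[0,0,3,0,0.22],[0,0,6,0,0.22],[0,0,15,0,0.22],[0,0,30,0,0.22],[0,0,40,0,0.2],[0,0,40,0,0],[0,0,40,0,0],[0,0,10,0,0]]]}}

```text
t: 32.05
tcp_pos: [0.5838, -0.2191, 0.1908]
eef_rot: [-179.5, -0.2, -99.5]
force: [0.2, -0.2, 0.2]
gripper_width: 0.0427
```

Request:
{"api": "servo_tool", "payload": {"targets": [[[0,30,0,0,0],[0,40,0,0,0],[0,40,0,0,0],[0,40,0,0,0],[0,40,0,0,0],[0,40,0,0,0],[0,40,0,0,0],[0,40,0,0,0],[0,10,0,0,0],[0,0,0,0,0]]]}}

```text
t: 33.05
tcp_pos: [0.5811, 0.1036, 0.1842]
eef_rot: [180.0, -0.0, -99.3]
force: [-0.1, -0.2, -0.2]
gripper_width: 0.0428
```

```bash
cat > fin.py <<'E'
from h import *
import sys
tag,sx,sy,gx,gy=sys.argv[1],*map(float,sys.argv[2:6])
for n,x0,y0,x1,y1,k in(('top',365,150,445,245,6.3),('side',330,160,445,235,6.5)):
    f=ctrl.grab_frame(n);a=cv2.resize(f[y0:y1,x0:x1],None,fx=k,fy=k,interpolation=cv2.INTER_CUBIC)
    cv2.imwrite(f'pics/{tag}_{n}r.png',a)
    draw(a,n,outline(SP,(sx,sy,.013),80.5,0),(0,255,0),x0,y0,k)
    draw(a,n,outline(GA,(gx,gy,.013),80.5,0),(0,255,0),x0,y0,k)
    cv2.imwrite(f'pics/{tag}_{n}.png',a)
E
python3 fin.py f1 .480 -.2068 .5827 -.2243
```

```text
(no output)
```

View pics/f1_top.png

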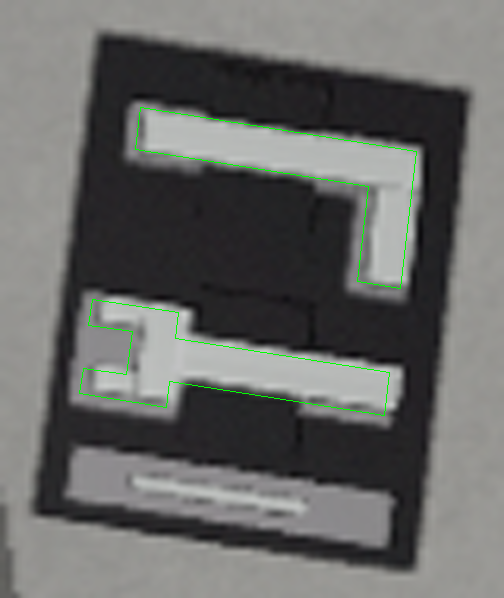

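View pics/f1_side.png

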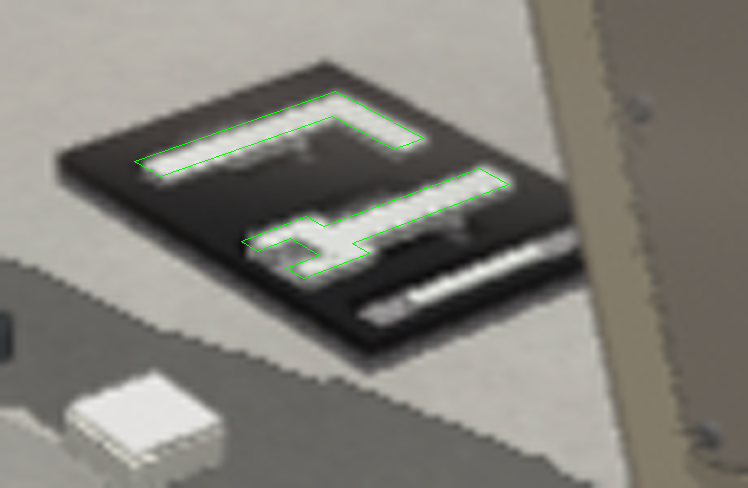

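Run:
```python
from h import *
from scipy.optimize import least_squares
# bright-mask extents of spanner in each view, subpixel; compare w/ predicted mask extents along image axis of tool
def mask(n,x0,y0,x1,y1,k,thr):
    f=ctrl.grab_frame(n);a=cv2.resize(f[y0:y1,x0:x1],None,fx=k,fy=k,interpolation=cv2.INTER_CUBIC)
    g=cv2.cvtColor(a,cv2.COLOR_BGR2GRAY);return g
g=mask('top',370,185,435,230,10,0);cv2.imwrite('pics/gt.png',g)
h=mask('side',360,165,440,225,10,0);cv2.imwrite('pics/gs.png',h)
# profile along handle centreline beyond foot, in both views, as function of tool-x assuming top face z=.018, pose .4812,-.2115
y=np.radians(80.5);U=np.array([np.cos(y),np.sin(y)])
for n,im,x0,y0 in(('top',g,370,185),('side',h,360,165)):
    for zt in (.018,):
        xs=np.arange(-.085,-.05,.002)
        P=np.c_[np.array([.4812,-.2115])+xs[:,None]*U,np.full(len(xs),zt)]
        q=(proj(n,P)-[x0,y0]+.5)*10-.5
        v=cv2.remap(im,q[:,0].astype(np.float32).reshape(1,-1),q[:,1].astype(np.float32).reshape(1,-1),cv2.INTER_LINEAR)[0]
        print(n,[(int(round(x*1e3)),int(b)) for x,b in zip(xs,v)])
    # cross profiles at several stations
    V=np.array([-U[1],U[0]])
    for st in(-.055,-.02,.025):
        w=np.arange(-.02,.0201,.001)
        P=np.c_[np.array([.4812,-.2115])+st*U+w[:,None]*V,np.full(len(w),.018)]
        q=((proj(n,P)-[x0,y0]+.5)*10-.5).astype(np.float32)
        v=cv2.remap(im,q[:,0].reshape(1,-1),q[:,1].reshape(1,-1),cv2.INTER_LINEAR)[0].astype(float)
        print(n,st,v.astype(int)[::2], 'bright>165 range mm',w[v>165][[0,-1]]*1000)
```

```text
top [(-85, 124), (-83, 90), (-81, 36), (-79, 32), (-77, 35), (-75, 33), (-73, 35), (-71, 30), (-69, 42), (-67, 105), (-65, 158), (-63, 176), (-61, 181), (-59, 182), (-57, 182), (-55, 182), (-53, 181), (-51, 181)]
top -0.055 [ 32  34  35  27  37 139 196 184 184 183 182 182 184 179 160 133 125 139
  99  51  38] bright>165 range mm [-9.  7.]
top -0.02 [ 32  37  36  22  53 157 195 186 186 184 182 181 184 181 162 108  62  53
  62  51  31] bright>165 range mm [-9.  7.]
top 0.025 [ 37  38  34  39  71 134 182 188 190 187 184 183 187 193 144  79  44  35
  37  39  38] bright>165 range mm [-8.  7.]
side [(-85, 143), (-83, 123), (-81, 95), (-79, 78), (-77, 69), (-75, 67), (-73, 71), (-71, 76), (-69, 90), (-67, 116), (-65, 146), (-63, 179), (-61, 198), (-59, 210), (-57, 211), (-55, 209), (-53, 210), (-51, 213)]
side -0.055 [ 68  67  68  72  84 102 142 187 211 215 209 209 210 210 204 188 172 148
 119  95  76] bright>165 range mm [-7. 12.]
side -0.02 [ 51  51  54  57  72 100 136 183 211 217 214 215 215 213 204 184 158 137
 115 107 102] bright>165 range mm [-6. 11.]
side 0.025 [ 48  54  67  79  98 131 167 189 202 215 222 220 221 218 206 187 162 133
 108 107 105] bright>165 range mm [-8. 11.]
```

View pics/gs.png

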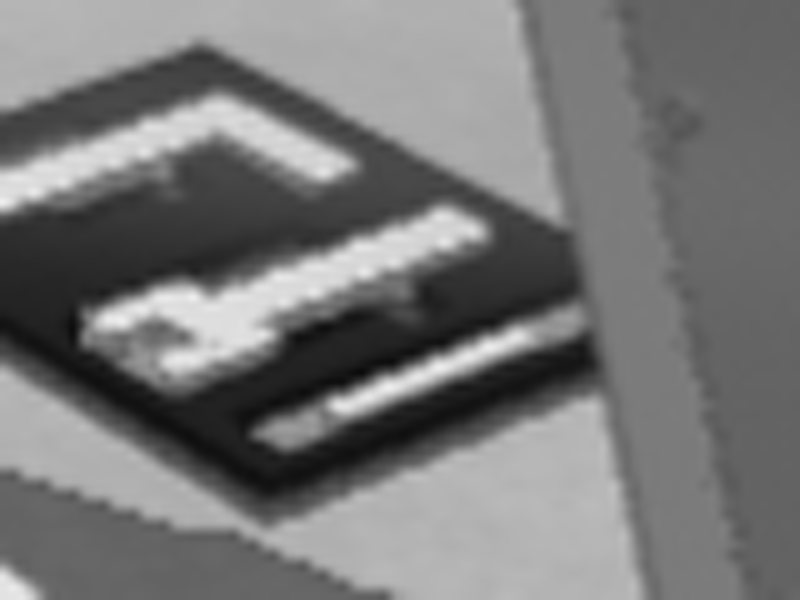

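Run:
```python
from h import *
f=ctrl.grab_frame('top');a=cv2.imread('pics/top0.png')
b=np.hstack([a[110:240,305:445],f[110:240,305:445]]);cv2.imwrite('pics/cmp.png',cv2.resize(b,None,fx=2.8,fy=2.8))
s=ctrl.get_state();print(s['t'],s['force'])
ctrl.finish_job()
```

```text
33.3 [ 0.37749003 -0.1884953  -0.4126803 ]
the job is handed in; nothing more can be done
```

View pics/cmp.png

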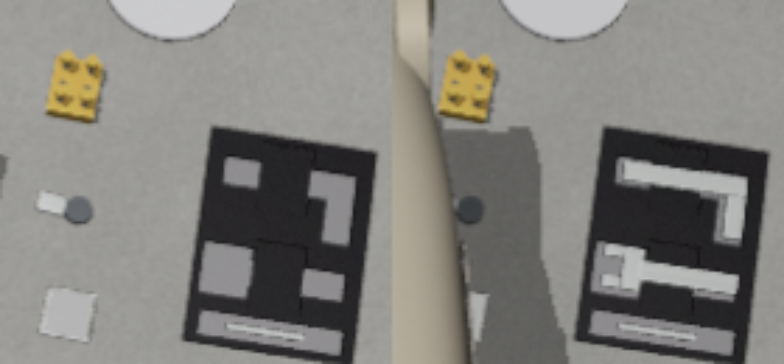

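I took both tools off the rest and laid them in their own cut-outs. I handed the job in at t = 33.3 s with the gripper open and clear. I gripped each tool mid-handle, turned it 90° and lowered it foot first. Pressing down let it pivot flat in the pads before I released it slowly.

What the last checks showed:
- **Gauge:** In both views it lies flat, within about 2 mm of the measured seat, with the short leg in the short arm of its cut-out.
- **Spanner:** Both views agree that it lies flat and down on the floor, with the jaws at the wide end. It ended about 5 to 5.5 mm off centre towards its foot, probably against the end wall. That is inside the 9 mm tolerance, so I left it. My seat estimate is only good to about 1 to 2 mm.
- **Bystanders:** In the last top view the rod and dop block are where they started. The gem box and loupe were partly hidden by the arm, but what showed of them had not moved.
- **Forces:** The highest reading was about 18 N, while pressing the spanner down. I only saw readings at the end of each move and at a few stops between.

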